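# Open the filler cap of a bedside humidifier

## Robot

A 6-joint arm with a two-finger parallel gripper is mounted at the origin on the work surface. World frame = base frame: x ahead of the robot, y to its left, z up, the work surface at z = 0. Lengths are in m, angles in rad, forces in N, time in s.
With the tool pointing down it reaches from about 0.425 to 0.95 m from the base axis. Payload 3.5 kg.
Tool frame: the origin (TCP) lies midway between the tips of the shut fingers; the grasp point (between the pads) lies grasp_offset behind it (grasp_offset is the distance from the TCP to the grasp point, in m); z points along the fingers, y is the direction in which the jaws open and shut (so a half turn about z gives the same grasp; the last joint's range is limited). The gripper opens to 85 mm and grips with 20 to 120 N. Pads are 22 mm wide; open, the fingers measure 114 mm over their backs; the gripper's body (76 mm by 85 mm) begins 54 mm behind the grasp point. The pads swing forward as they close: fully open they stand 13 mm farther back than shut.
Start: joints at [1.119, 0.286, 1.577, -0, 1.279, -0.15], TCP at [0.201, 0.644, 0.196] pointing down, gripper open.
Joint ranges: [-2.77, 2.77], [-0.9, 2.22], [0.21, 2.48], [-1.53, 4.67], [0.24, 2.81], [-2.84, 2.84]. Speed limits (rad/s): [2.79, 2.79, 3.14, 3.14, 3.14, 3.14].

## Interface

Orientations are given as a unit quaternion [x, y, z, w].
In Python, from plant import * gives the robot as it stands.
- The arm moves only by the tool jog_arm, never from a script. Its argument "targets" is text: rows parted by semicolons, each of 7 numbers parted by spaces: the shift along the world's x, y, z in mm, then the turn, a rotation vector about the world's x, y, z in degrees, then the gripper's target within -1 to 1 (fully open at 1, half-way at 0, shut at -1). A call has 1 to 10 rows; each row shifts and turns the pose as measured when the row begins; what a row does not reach is not made up. A row lasts 1/12 s, in which the tool goes at most 41.7 mm and 7.16 degrees, less where a joint would pass 70% of its speed; a pose out of reach is approached as far as the arm can. A call with a gripper value outside its range is refused whole. The fingers move at their own pace and stop on an object; "force" is the grip in N (left out, the last holds). Time passes only in rows, so rows that do not move let the fingers close. It gives the time, the measured TCP pose, the force and the opening at its end, in the units of the state.
- get_state(): the state, without advancing time (a new reading comes with each control period).
- read_camera(name): name is "scene" or "top"; returns a dict with "pixels" (400x640x3 uint8, blue, green, red), "mtx" (3x3 intrinsics, pixels), "world_from_camera" (4x4, takes a point from camera to world coordinates). Camera axes: x right, y up, looking along -z (the intrinsics and any distortion apply to the point x, -y, -z); pixel columns grow to the right and rows downward; lengths in m; the calibration is good to about 2 mm. A picture is of the moment at which its call begins. There is no depth.
- sign_off(): hands the job in, once; it reports no verdict.
Trained networks look in a picture, given as the dict that the camera call returned (one of the last four; its "shot" number tells which), for a name from the list of things; names that differ only in an ending like _2 or _b are one class to them, and where a whole thing is asked for, a point or a joint stands for the part that bears it (a point fixed in the world has none). Each returns a list of dicts, best first, with "p" (0 to 1); they miss things now and then, are a little off and sometimes report something else, mostly with a low value. They report only what shows in the picture. A call takes as long as a camera call. They do not tell look-alikes from the thing itself.
- spot_in(target, picture): "uv" ([column, row] in pixels, amid what is visible of it).
- silhouettes(target, picture): "mask" (400x640 bool, what is visible of it) and "uv" ([column, row] in pixels, amid what is visible of it).
- mark_of(target, picture): "uv" ([column, row] in pixels: a listed point, or the origin of a listed thing).
The state is a dict: "time": time; "qpos": joint angles; "dq": joint speeds; "joint_efforts": joint torques, N m; "eef_pos": TCP position; "tcp_rot": TCP orientation; "contact_force": force on the tool from outside, world axes, zero at the start; "wrist_torque": the same for the moment, N m; "opening": opening from 0.0 (shut) to 1.0 (fully open).
Only numpy, scipy, OpenCV 4.12 (cv2) and the standard library are available. Lean on these libraries where they do the work, as an engineer would, in place of code of your own. Each camera call takes 0.05 s, during which the arm holds its last target.

## Task

The bedside humidifier has run dry: switch it off by pressing the button on its tower fully down and letting it come up again, then unscrew the tight filler cap of its clear tank, stopping once the thread lets go, keeping the tank braced down in its seat and the humidifier from turning or sliding. Lift the cap straight off and finish still holding it level about two centimetres clear above the middle of the open neck, so that its drips fall into the tank: do not put it down or let go, and leave everything else where it stands.

Things in the scene. Friction and masses are not known exactly. Their poses are not given: they have to be found in the camera images.
- power_top (a point): centre of the top of the round push button (24 mm across, in a 40 mm grey collar 10 mm lower) on the humidifier's tower, 127 mm above the surface. Pressed straight down 6 mm against a spring (1.5 N to start, 5 N fully down), it comes back by itself. A mist spout, 42 mm across at its foot, stands 60 mm away on the same tower and is no higher than the button
- power (a joint): travel of the button in m: 0 up, 0.006 fully down
- cap_center (a point): centre (half-way up, on the axis) of the round white ribbed screw cap on the tank, 60 mm across, 26 mm high, 40 g; z axis up, x axis towards the index rib on its top. The tank's shoulder is 31 mm below this point; nothing stands higher than that shoulder within 100 mm of the cap's axis. Right-hand lug thread: unscrews counter-clockwise seen from above
- cap_rib (a point): point 25 mm from the cap's axis, under its index rib, at half height; goes round with the cap. Tight: rib along the tank's x axis within 3 degrees, needs 0.3 to 0.6 N m (sprung rubber seal). Unscrewed, the cap climbs 2.7 mm per radian and lets go after about 55 degrees; from about 60 to 95 degrees it lifts straight off, further on it jams in the next thread
- tank_mouth (a point): centre of the rim of the tank's threaded neck (41 mm across, 51 mm over the threads; the cap has 1.5 mm side play on it); z axis up. With the cap tight, cap_center is about 5.5 mm below it (the skirt reaches 19 mm down over the neck); when cap_center is 13 mm above it, the cap's lower edge is level with the rim
- tank: clear empty water tank, 110 x 110 mm, 91 mm high to its shoulder, the neck 37 mm more; 0.2 to 0.35 kg. Origin under its centre, x and y along its sides, z up. It stands loose, 14 mm deep, in a square seat of the base, 1 mm play: the seat keeps it from turning, only its weight keeps it down, so pulling up before the thread lets go lifts it out
- humid: the humidifier's white base, 130 (x) x 236 (y) mm, on four rubber feet, loose on the surface, about 1.2 kg. Origin under its centre, z up; the tank's seat is centred at y = -52 mm, its floor 28 mm up; the tower (105 mm high, y = 4 to 118 mm) carries the button at x = -28, y = 61 mm and the mist spout at x = 32, y = 61 mm
- humid_end (a point): middle of the end face of the tower, at x = 0, y = 118 mm, 60 mm up in the base's frame; tells whether the humidifier has been twisted
- mug: dark mug, 82 mm across, 88 mm high, handle on one side; origin under its centre. Stays where it is
- tumbler: glass tumbler, 68 mm across, 85 mm high; origin under its centre. Stays where it is
- cream: closed hand-cream jar, 52 mm across, 46 mm high; origin under its centre (NOT the cap to open). Stays where it is
- glasses: folded spectacles lying on the surface, 115 mm long, 42 mm high; origin on the surface under the bridge. Stays where it is
- book: paperback lying flat, 130 x 200 x 24 mm; origin under its centre. Stays where it is
- clock: digital alarm clock, 55 x 140 x 60 mm; origin under its centre. Stays where it is
- remote: remote control lying flat on the book, 45 x 160 x 18 mm; origin under its centre. Stays where it is
Things that resemble listed ones, but are neither listed nor needed, are in the scene too. There is more than one size of the part that bears cap_center; the job needs the larger.

How it is judged:
On the way, in this order (a step that is already met when the one before it is completed fails the run):
1. the button is pressed fully down, the cap still tight (value of joint power above 0.005 m and z of cap_center in the frame of tank_mouth below -0.004 m), for 0.05 s.
2. the button is let up again, the cap still tight (value of joint power below 0.0015 m and z of cap_center in the frame of tank_mouth below -0.004 m), for 0.05 s.
3. the cap is off its thread and the tank still seated (z of cap_center in the frame of tank_mouth above 0.004 m and horizontal distance between cap_center and tank_mouth below 0.02 m and z of tank in the frame of humid below 0.036 m), for 0.05 s.
At the end, for the whole second after the job is handed in: fingers hold the cap level (0.2 rad), lower edge 5 to 50 mm above the neck's rim, axis within 20 mm, touching neither tank nor base; tank raised under 8 mm in its seat, button up, humidifier upright, both ends within 30 mm of the start, other things within 30 mm (z of cap_center in the frame of tank_mouth between 0.018 and 0.063 m and horizontal distance between cap_center and tank_mouth below 0.02 m and angle between cap_center's own z axis and vertical below 0.2 rad and contact force between cap and the fingers above 1 N and contact force between cap and tank below 0.05 N and contact force between cap and humid below 0.05 N and linear speed of cap below 0.03 m/s and z of tank in the frame of humid below 0.036 m and value of joint power below 0.0015 m and angle between humid's own z axis and vertical below 0.06 rad and distance of each of humid, humid_end, mug, tumbler, cream, glasses, book, clock, remote from where it was at the start of the episode below 0.03 m); the arm keeps its last pose, push and grip.
It fails at once if the tank is pulled up in its seat by more than 8 mm (z of tank in the frame of humid above 0.036 m).
It fails at once if the humidifier is dragged or twisted (either end shifted by more than 30 mm), lifted or tipped (distance of any of humid, humid_end from where it was at the start of the episode above 0.03 m or height (world z) of humid above 0.012 m or angle between humid's own z axis and vertical above 0.15 rad).
It fails at once if the cap is turned on for more than about 120 degrees from tight (x of cap_rib in the frame of tank below -0.0135 m and horizontal distance between cap_center and tank_mouth below 0.004 m).
It fails at once if another thing is shoved by more than 30 mm or tipped (distance of any of mug, tumbler, cream, glasses, book, clock, remote from where it was at the start of the episode above 0.03 m or angle between any of mug, tumbler, cream, glasses, book, clock, remote's own z axis and vertical above 0.4 rad).
It also fails if it takes over 48 s, if anything falls off the work surface, if the arm or the gripper's body presses on something with over 40 N, if the wrist force passes 120 N, or if a joint passes its speed limit or range.

## Working session

There is one attempt and no reset: what is moved stays moved. The work goes in short steps, Python scripts to look and compute and a tool call to move; the robot and the scene stay as the last step left them, time stands still between calls to the robot, and variables do not carry over. Pictures are saved under pics/ and viewed, and the job is handed in when it is done.

Besides the shell and the picture viewer there is one more tool, called by a JSON object that holds its "fn" and its "kwargs". jog_arm: Moves the arm, as the interface text tells. Its arguments: {"type":"object","properties":{"targets":{"type":"string"},"force":{"type":"number"}},"required":["targets"]}

```bash
mkdir -p pics; ls; python3 - <<'E'
from plant import *
import cv2,numpy as np
s=get_state();print(s); 
for n in("scene","top"):
    p=read_camera(n);cv2.imwrite(f"pics/{n}0.png",p["pixels"]);print(n,p["mtx"],p["world_from_camera"],[k for k in p])
    for t in("power_top","cap_center","cap_rib","tank_mouth","tank","humid","humid_end"):
        print(t,[(np.round(d["uv"],1).tolist(),round(d["p"],2)) for d in mark_of(t,p)])
print(get_state()["time"])
try: print(grasp_offset)
except Exception as e: print(e)
E
```

```text
pics
{'time': 0.0, 'qpos': array([ 1.11902848e+00,  2.87180821e-01,  1.57815298e+00, -3.44240793e-05,
        1.27856312e+00, -1.49997894e-01]), 'dq': array([0.00258955, 0.00030844, 0.00116825, 0.00171586, 0.00086847,
       0.00012135]), 'joint_efforts': array([-5.31234934e-05, -4.05958951e+01, -2.92633152e+01, -1.36538802e-04,
        5.79039115e-03,  1.65717413e-06]), 'eef_pos': array([0.20027927, 0.64385043, 0.19495015]), 'tcp_rot': array([ 1.50308094e-01,  9.88638533e-01, -1.10525630e-03, -3.25713706e-04]), 'contact_force': array([0.21900874, 0.7992695 , 0.64109805]), 'wrist_torque': array([-0.02658226, -0.02840197, -0.02662237]), 'opening': 1.0026663763983372}
scene [[478.93721431   0.         328.63386083]
 [  0.         478.93721431 209.35406692]
 [  0.           0.           1.        ]] [[ 0.09403    -0.74207505  0.66368891  1.73470943]
 [ 0.99556105  0.06736277 -0.06573015 -0.13608247]
 [ 0.00406878  0.66692344  0.74511514  1.43536886]
 [ 0.          0.          0.          1.        ]] ['pixels', 'mtx', 'world_from_camera', 'shot']
power_top [([326.0, 194.3], 0.46)]
cap_c
[... 341 characters left out ...]
 0.         367.79133068 199.96391097]
 [  0.           0.           1.        ]] [[-0.02511129  0.9898531  -0.13985801  0.40398574]
 [-0.99960441 -0.02663495 -0.00903291 -0.0084328 ]
 [-0.01266636  0.13957585  0.99013037  1.1829809 ]
 [ 0.          0.          0.          1.        ]] ['pixels', 'mtx', 'world_from_camera', 'shot']
power_top [([325.9, 213.0], 0.62)]
cap_center [([369.2, 203.2], 0.95), ([403.1, 188.8], 0.57), ([376.1, 245.6], 0.53)]
cap_rib [([361.8, 194.3], 0.82), ([397.3, 188.6], 0.61)]
tank_mouth [([368.4, 200.8], 0.78)]
tank [([361.6, 209.1], 0.59)]
humid [([344.3, 206.5], 0.92), ([368.1, 194.8], 0.73)]
humid_end [([305.7, 211.3], 0.62), ([362.4, 206.1], 0.32)]
0.8
0.0187
```

```bash
python3 - <<'E'
import cv2
a=cv2.imread("pics/top0.png");cv2.imwrite("pics/topc.png",cv2.resize(a[120:290,260:460],None,fx=4,fy=4-0.5 if 0 else 3.5,interpolation=cv2.INTER_CUBIC) if 0 else cv2.resize(a[130:280,250:450],None,fx=4,fy=4,interpolation=cv2.INTER_CUBIC))
b=cv2.imread("pics/scene0.png");cv2.imwrite("pics/scenec.png",cv2.resize(b[150:290,230:400],None,fx=4,fy=4,interpolation=cv2.INTER_CUBIC))
E
```

```text
(no output)
```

View pics/top0.png

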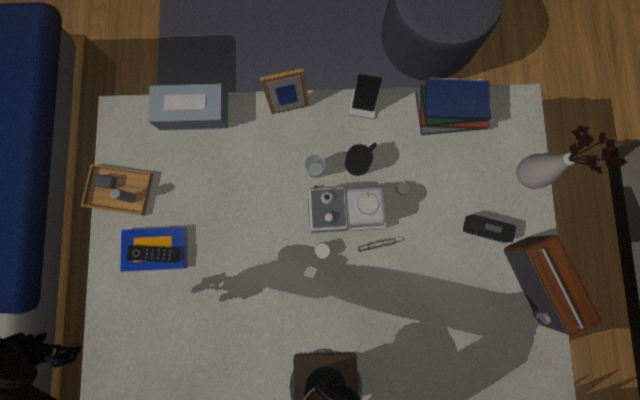

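View pics/topc.png

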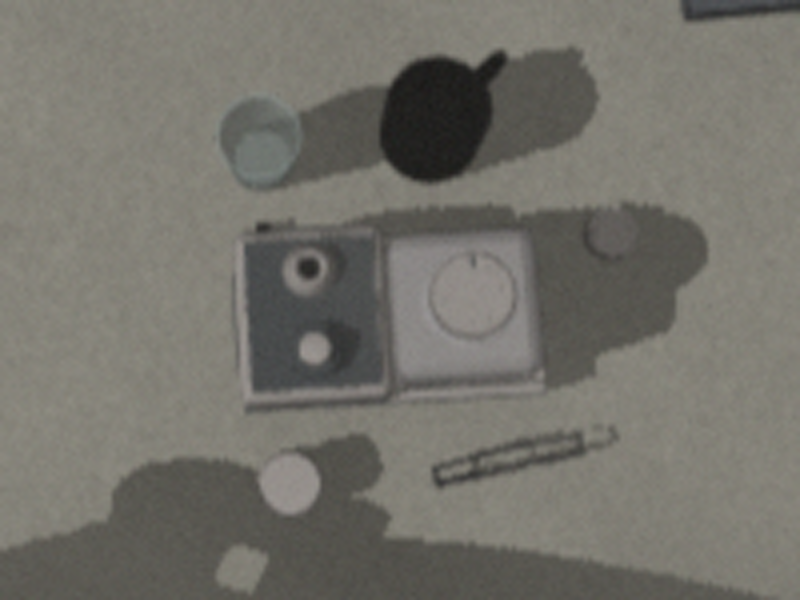

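View pics/scene0.png

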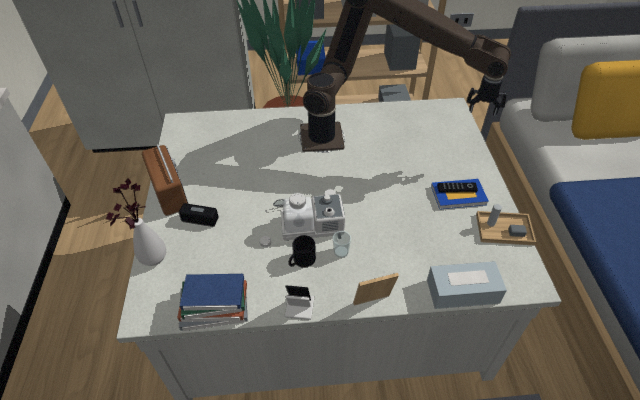

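View pics/scenec.png

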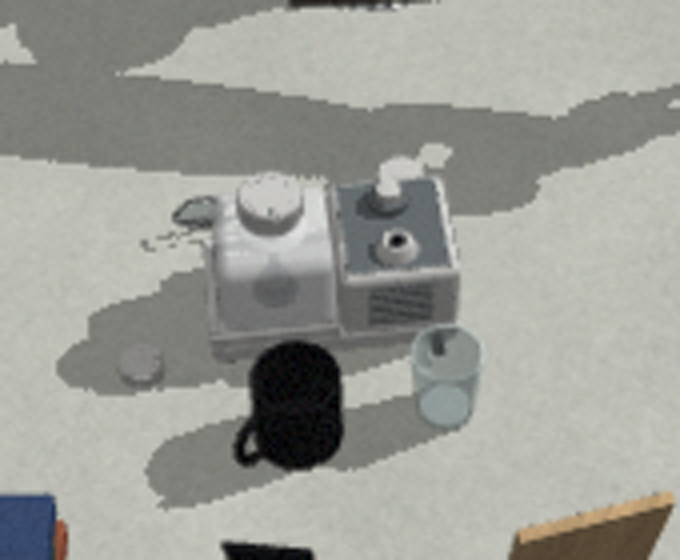

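```bash
cat > h.py <<'E'
import numpy as np,cv2
from plant import *
def ray(p,uv,z):
    K=p["mtx"];T=np.array(p["world_from_camera"])
    d=np.linalg.inv(K)@[uv[0],uv[1],1];d=T[:3,:3]@[d[0],-d[1],-d[2]]
    o=T[:3,3];return o+d*(z-o[2])/d[2]
def proj(p,X):
    T=np.array(p["world_from_camera"]);c=T[:3,:3].T@(np.asarray(X)-T[:3,3]);c=c*[1,-1,-1]
    u=p["mtx"]@c;return u[:2]/u[2]
E
python3 - <<'E'
from h import *
for n in("top","scene"):
    p=read_camera(n)
    for t,z in(("power_top",.127),("cap_center",.150),("cap_rib",.150),("tank_mouth",.156),("humid_end",.06),("mug",0.),("tumbler",0.),("cream",0.),("glasses",0.),("humid",0),("tank",.028)):
        for d in mark_of(t,p)[:2]: print(n,"mark",t,np.round(d["uv"],1),round(d["p"],2),np.round(ray(p,d["uv"],z),4)[:2])
    for t,z in(("power_top",.125),("cap_center",.157),):
        for d in silhouettes(t,p)[:2]:
            m=d["mask"];ys,xs=np.nonzero(m);print(n,"sil",t,np.round(d["uv"],1),round(d["p"],2),m.sum(),xs.min(),xs.max(),ys.min(),ys.max(),np.round(ray(p,[(xs.min()+xs.max())/2,(ys.min()+ys.max())/2],z),4)[:2])
    if n=="top": print("hand",ray(p,[328.7,216.4],.127),ray(p,[368.2,203.8],.1635),ray(p,[368.3,195.5],.1635))
    im=p["pixels"]
E
```

```text
top mark power_top [325.3 212. ] 0.62 [ 0.5177 -0.012 ]
top mark cap_center [366.5 202.7] 0.92 [ 0.5386 -0.1291]
top mark cap_center [404.3 188.5] 0.52 [ 0.5764 -0.2381]
top mark cap_rib [364.8 193.3] 0.67 [ 0.5656 -0.1255]
top mark cap_rib [394.4 187.8] 0.61 [ 0.5791 -0.2101]
top mark tank_mouth [367.  200.1] 0.59 [ 0.5451 -0.1302]
top mark tank_mouth [316.  169.8] 0.25 [0.6363 0.0114]
top mark mug [356.9 161.6] 0.89 [ 0.6954 -0.1209]
top mark tumbler [314.6 171.7] 0.91 [0.6653 0.0191]
top mark cream [318.3 250.2] 0.58 [0.4096 0.0132]
top mark humid [348.4 209.2] 0.92 [ 0.5385 -0.0873]
top mark humid [367.6 201.7] 0.22 [ 0.5613 -0.1504]
top mark tank [361.1 209.3] 0.65 [ 0.5339 -0.1255]
top sil power_top [327.  210.4] 0.27 1840 308 385 185 231 [ 0.5279 -0.0736]
top sil cap_center [367.4 202.9] 0.77 373 357 379 192 213 [ 0.5381 -0.1326]
top sil cap_center [400.6 187.1] 0.51 165 395 409 181 193 [ 0.5797 -0.2303]
hand [ 0.50470174 -0.02144501  0.127     ] [ 0.5335944  -0.13216767  0.1635    ] [ 0.55700063 -0.13345967  0.1635    ]
scene mark power_top [325.3 193.8] 0.51 [ 0.4897 -0.0258
[... 173 characters left out ...]
]
scene mark cap_rib [270.  241.5] 0.44 [ 0.7176 -0.2348]
scene mark tank_mouth [295.7 197.7] 0.6 [ 0.5272 -0.138 ]
scene mark humid_end [343.4 212.6] 0.73 [0.5314 0.04  ]
scene mark mug [303.3 259.9] 0.89 [ 0.6959 -0.1256]
scene mark mug [299.4 200.3] 0.5 [ 0.3959 -0.1239]
scene mark tumbler [339.4 253.4] 0.79 [0.6785 0.0097]
scene mark cream [327.1 202.5] 0.53 [ 0.4183 -0.0122]
scene mark glasses [290.2 203.4] 0.49 [ 0.4097 -0.162 ]
scene mark humid [311.9 227.9] 0.75 [ 0.5466 -0.0833]
scene mark tank [299.2 221.7] 0.71 [ 0.5344 -0.1309]
scene sil cap_center [266.  240.4] 0.61 109 260 270 236 247 [ 0.7217 -0.251 ]
scene sil cap_center [299.9 201.2] 0.5 219 289 305 193 208 [ 0.5426 -0.134 ]
```

```bash
cat > fit.py <<'E'
from h import *
from scipy.optimize import minimize
def grad(p):
    g=cv2.GaussianBlur(cv2.cvtColor(p["pixels"],cv2.COLOR_BGR2GRAY).astype(np.float32),(0,0),0.8)
    return g
th=np.linspace(0,2*np.pi,72,endpoint=False)
def samp(g,uv):
    return cv2.remap(g,uv[:,0].astype(np.float32).reshape(1,-1),uv[:,1].astype(np.float32).reshape(1,-1),cv2.INTER_LINEAR).ravel()
def circ(p,c,r,z):
    return np.array([proj(p,[c[0]+r*np.cos(t),c[1]+r*np.sin(t),z]) for t in th])
def fitcirc(ps,x0,r,z,rng=.012):
    best=None
    for step,w in((.002,rng),(.0005,.002)):
        b=None
        c0=x0
        for dx in np.arange(-w,w+1e-9,step):
            for dy in np.arange(-w,w+1e-9,step):
                c=(c0[0]+dx,c0[1]+dy);s=0
                for p,g in ps:
                    s+=np.abs(samp(g,circ(p,c,r-.002,z))-samp(g,circ(p,c,r+.002,z))).mean()
                if b is None or s>b[0]: b=(s,c)
        x0=b[1]
    return b
E
python3 - <<'E'
from fit import *
ps=[]
for n in("top","scene"):
    p=read_camera(n);ps.append((p,grad(p)))
for nm,x0,r,z in(("cap",(.534,-.132),.030,.1625),("btn",(.505,-.0214),.012,.127),):
    for l,q in(("top",ps[:1]),("scene",ps[1:]),("both",ps)): print(nm,l,fitcirc(q,x0,r,z))
# overlay
vis=[]
for (p,g),(u0,v0) in zip(ps,((300,170),(270,170))):
    im=cv2.resize(p["pixels"][v0:v0+75,u0:u0+95],None,fx=8,fy=8,interpolation=cv2.INTER_CUBIC)
    for c,r,z in(((.534,-.132),.03,.1635),((.505,-.0215),.012,.127)):
        uv=((circ(p,c,r,z)-[u0,v0]+.5)*8).astype(int);cv2.polylines(im,[uv],True,(0,0,255),1)
    O=np.array([.534,-.132]);a=.012;R=np.array([[np.cos(a),-np.sin(a)],[np.sin(a),np.cos(a)]]);O=O+R@[0,.052]
    for (pts,z) in(([(-.065,.118),(.065,.118),(.065,.004),(-.065,.004)],.105),([(-.055,.003),(.055,.003),(.055,-.107),(-.055,-.107)],.119)):
        uv=np.array([(proj(p,[*(O+R@q),z])-[u0,v0]+.5)*8 for q in pts]).astype(int);cv2.polylines(im,[uv],True,(0,255,0),1)
    vis.append(im)
cv2.imwrite("pics/ov_t.png",vis[0]);cv2.imwrite("pics/ov_s.png",vis[1])
E
```

```text
cap top (np.float32(7.9341006), (np.float64(0.548), np.float64(-0.14350000000000002)))
cap scene (np.float32(16.9294), (np.float64(0.536), np.float64(-0.13)))
cap both (np.float32(22.576454), (np.float64(0.5355000000000001), np.float64(-0.128)))
btn top (np.float32(32.87427), (np.float64(0.504), np.float64(-0.0199)))
btn scene (np.float32(25.478395), (np.float64(0.5045000000000001), np.float64(-0.0219)))
btn both (np.float32(56.500984), (np.float64(0.504), np.float64(-0.020399999999999998)))
```

View pics/ov_t.png

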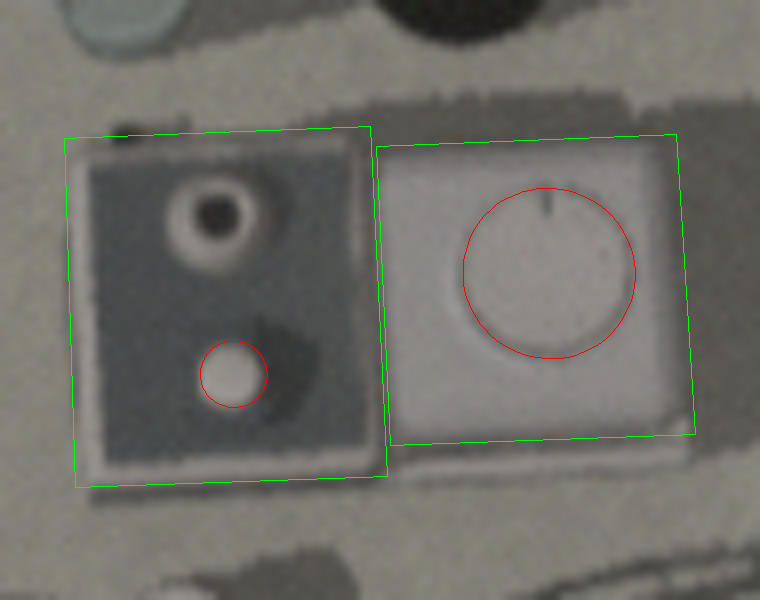

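View pics/ov_s.png

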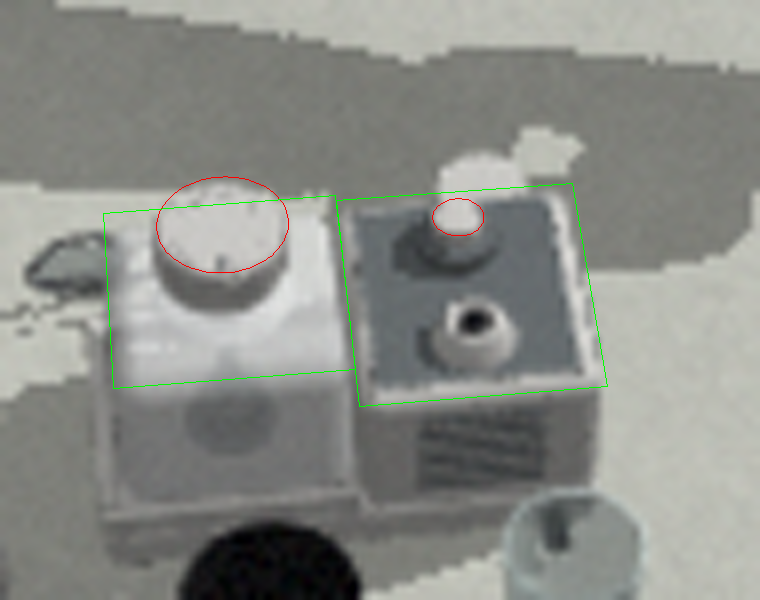

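{"fn": "jog_arm", "kwargs": {"targets": "30 -28 5 0 0 -6 1; 30 -28 5 0 0 -6 1; 30 -28 5 0 0 -6 1; 30 -28 5 0 0 -6 1; 30 -28 5 0 0 -6 1; 30 -28 5 0 0 -6 0; 10 -38 0 0 0 -6 -1; 10 -38 0 0 0 -6 -1; 10 -38 0 0 0 -6 -1; 10 -38 0 0 0 -6 -1", "force": 40}}

```text
time: 3.13
eef_pos: [0.4229, 0.3178, 0.2277]
tcp_rot: [0.638, 0.77, 0.003, 0.001]
contact_force: [0.3, 0.3, -0.0]
opening: 0.302
```

{"fn": "jog_arm", "kwargs": {"targets": "10 -38 0 0 0 -6 -1; 10 -38 0 0 0 -6 -1; 10 -38 0 0 0 -6 -1; 10 -38 0 0 0 -6 -1; 10 -38 0 0 0 -6 -1; 10 -38 0 0 0 -6 -1; 10 -38 0 0 0 -6 -1; 10 -38 0 0 0 0 -1; 1 -30 0 0 0 0 -1; 0 0 0 0 0 0 -1"}}

```text
time: 3.97
eef_pos: [0.5063, -0.0393, 0.2316]
tcp_rot: [0.883, 0.469, 0.007, 0.007]
contact_force: [-0.4, 0.5, 0.2]
opening: 0.001
```

{"fn": "jog_arm", "kwargs": {"targets": "-2 18 0 0.3 1.1 0 -1; 0 0 -30 0 0 0 -1; 0 0 -30 0 0 0 -1; 0 0 -25 0 0 0 -1; 0 0 0 0 0 0 -1"}}

```text
time: 4.38
eef_pos: [0.5062, -0.0224, 0.1482]
tcp_rot: [0.885, 0.465, 0.003, 0.002]
contact_force: [-0.6, -0.1, -0.6]
opening: 0.001
```

```bash
python3 - <<'E'
from h import *
s=get_state();print(s["eef_pos"],s["tcp_rot"],s["contact_force"])
p=read_camera("scene");cv2.imwrite("pics/s1.png",cv2.resize(p["pixels"][150:250,260:390],None,fx=6,fy=6,interpolation=cv2.INTER_CUBIC))
p=read_camera("top");cv2.imwrite("pics/t1.png",cv2.resize(p["pixels"][160:260,280:400],None,fx=6,fy=6,interpolation=cv2.INTER_CUBIC))
E
```

```text
[ 0.50620606 -0.02241085  0.14815431] [0.88507851 0.46542792 0.00296404 0.00202445] [-0.6301506  -0.12377308 -0.57108363]
```

View pics/s1.png

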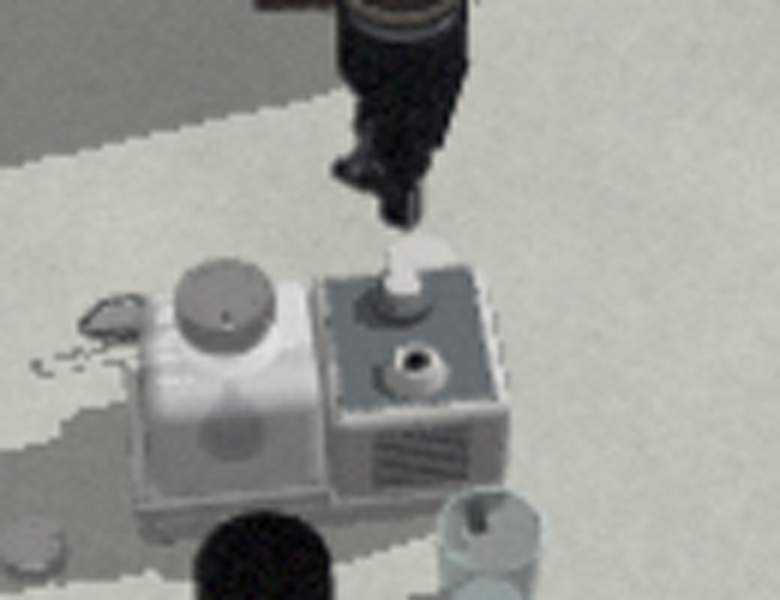

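Shut fingertips (crop 400,225) are just above the button (crop 402,265). Descending with force watch.

{"fn": "jog_arm", "kwargs": {"targets": "-2 1 -12 0 0 0 -1; 0 0 -8 0 0 0 -1; 0 0 -5 0 0 0 -1; 0 0 0 0 0 0 -1"}}

```text
time: 4.82
eef_pos: [0.5112, -0.0221, 0.1328]
tcp_rot: [0.885, 0.466, 0.01, 0.008]
contact_force: [-0.2, 0.4, -0.0]
opening: 0.003
```

{"fn": "jog_arm", "kwargs": {"targets": "-7 1 0 0.3 1.4 0 -1; 0 0 0 0 0 0 -1"}}

```text
time: 4.98
eef_pos: [0.5041, -0.021, 0.1336]
tcp_rot: [0.885, 0.466, 0.0, 0.0]
contact_force: [-0.2, -0.2, 0.2]
opening: -0.001
```

```bash
python3 - <<'E'
from h import *
s=get_state();print(s)
E
```

```text
{'time': 4.9833, 'qpos': array([-2.43145917e-01, -3.08274578e-02,  2.04691768e+00,  2.87664678e-04,
        1.12492621e+00,  3.57579986e-01]), 'dq': array([ 0.0005979 , -0.00367815, -0.0118047 ,  0.00247918, -0.02625642,
        0.00192998]), 'joint_efforts': array([ 8.63356354e-05, -2.62864941e+01, -2.75380969e+01, -4.18636118e-03,
        7.59521266e-02, -1.97263551e-03]), 'eef_pos': array([ 0.50407895, -0.02100469,  0.13360941]), 'tcp_rot': array([8.84687388e-01, 4.66184647e-01, 3.01419725e-04, 9.48707977e-05]), 'contact_force': array([-0.20973877, -0.21105274,  0.21977862]), 'wrist_torque': array([-0.01331683, -0.03001967, -0.03917806]), 'opening': -0.0012140652230444764}
```

{"fn": "jog_arm", "kwargs": {"targets": "0 0 -5 0 0 0 -1; 0 0 0 0 0 0 -1; 0 0 -5 0 0 0 -1; 0 0 0 0 0 0 -1"}}

```text
time: 5.32
eef_pos: [0.5049, -0.0214, 0.1241]
tcp_rot: [0.885, 0.466, 0.001, 0.001]
contact_force: [0.3, 1.2, -1.0]
opening: -0.003
```

{"fn": "jog_arm", "kwargs": {"targets": "0 0 -3 0 0 0 -1; 0 0 0 0 0 0 -1"}}

```text
time: 5.48
eef_pos: [0.5049, -0.0214, 0.1206]
tcp_rot: [0.885, 0.466, 0.001, 0.001]
contact_force: [0.2, -0.2, -0.2]
opening: 0.0
```

```bash
python3 - <<'E'
from h import *
s=get_state();print(s["eef_pos"],s["contact_force"])
p=read_camera("scene");cv2.imwrite("pics/s2.png",cv2.resize(p["pixels"][150:250,260:390],None,fx=6,fy=6,interpolation=cv2.INTER_CUBIC))
print(get_state()["contact_force"])
E
```

```text
[ 0.50489476 -0.02139645  0.12062818] [ 0.1754724  -0.23836862 -0.19256517]
[-0.08509838 -0.83242359  0.27378129]
```

View pics/s2.png

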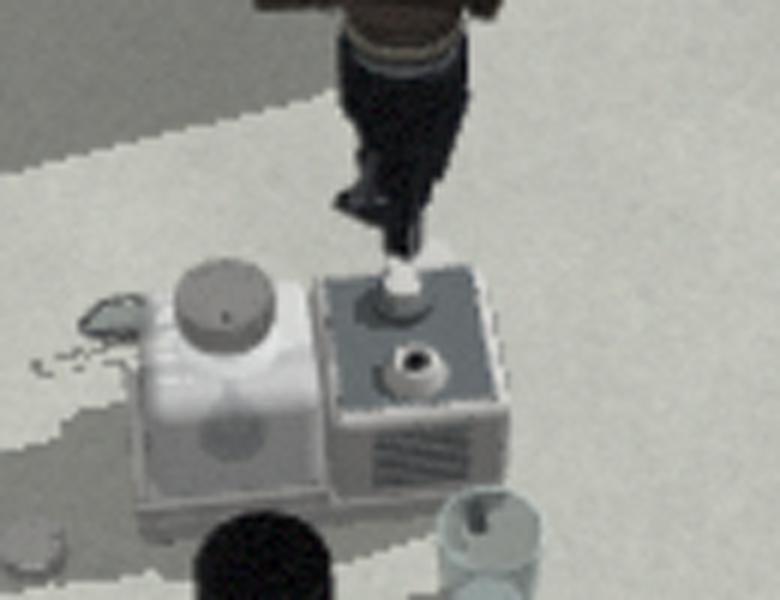

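```bash
python3 - <<'E'
from h import *
p=read_camera("scene")
for X in((.5049,-.0214,.1206),(.5049,-.0214,.127),(.4925,-.0214,.127),(.516,-.0214,.127)): print(X,(proj(p,X)-[260,150]+.5)*6)
p=read_camera("top");im=cv2.resize(p["pixels"][170:250,280:400],None,fx=6,fy=6,interpolation=cv2.INTER_CUBIC);cv2.imwrite("pics/t2.png",im)
E
```

```text
(0.5049, -0.0214, 0.1206) [403.94369253 289.83176634]
(0.5049, -0.0214, 0.127) [403.95650434 282.82870157]
(0.4925, -0.0214, 0.127) [402.15155453 268.54184266]
(0.516, -0.0214, 0.127) [405.58629373 295.72909971]
```

View pics/t2.png

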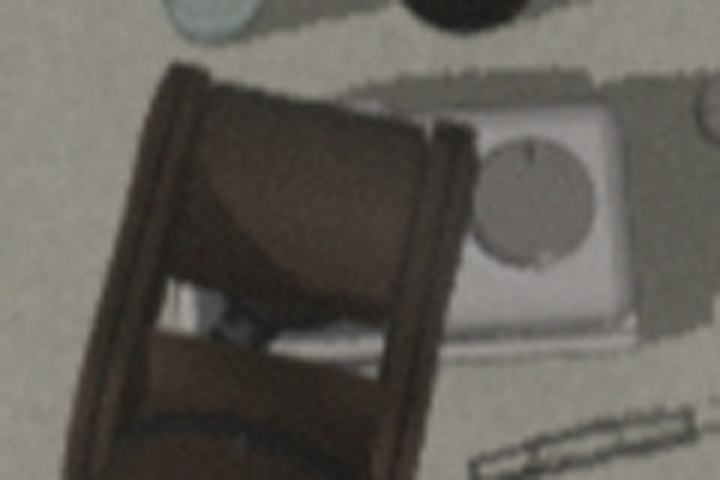

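```bash
python3 - <<'E'
from h import *
p=read_camera("scene");a=cv2.imread("pics/scene0.png")
c=lambda i:cv2.resize(i[170:215,305:350],None,fx=8,fy=8,interpolation=cv2.INTER_NEAREST)
cv2.imwrite("pics/cmp.png",np.hstack([c(a),c(p["pixels"])]))
E
```

```text
(no output)
```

View pics/cmp.png

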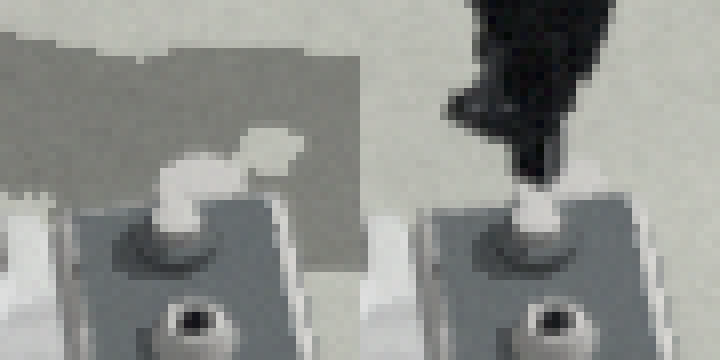

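```bash
python3 - <<'E'
from h import *
p=read_camera("scene");t=read_camera("top");a=cv2.imread("pics/scene0.png")
O=np.array([.2003,.6439,.195]);y=np.array([.297,.955,0])
im=cv2.resize(a[50:130,450:530],None,fx=7,fy=7,interpolation=cv2.INTER_CUBIC)
def dot(im,X,o,s,c): 
    u=((proj(P,X)-o+.5)*s).astype(int);cv2.circle(im,tuple(int(v) for v in u),3,c,-1)
P=p
for d in(0,.0425,-.0425): dot(im,O+y*d,[450,50],7,(0,0,255)); dot(im,O+y*d+[0,0,.013],[450,50],7,(0,255,0))
im2=cv2.resize(p["pixels"][120:220,280:380],None,fx=5.6,fy=5.6,interpolation=cv2.INTER_CUBIC)
for z in(0,.05,.1,.15): dot(im2,np.array([.5049,-.0214,.1206+z]),[280,120],5.6,(0,0,255))
cv2.imwrite("pics/chk.png",np.hstack([im,cv2.resize(im2,(560,560))])[:,:]);
cv2.imwrite("pics/chk.png",cv2.resize(cv2.imread("pics/chk.png"),(800,400)))
# joints of base, table known: robot base at 0
print(proj(p,[0,0,0]),proj(t,[0,0,0]))
E
```

```text
[321.44335447 136.5028282 ] [325.92877572 386.42821945]
```

View pics/chk.png

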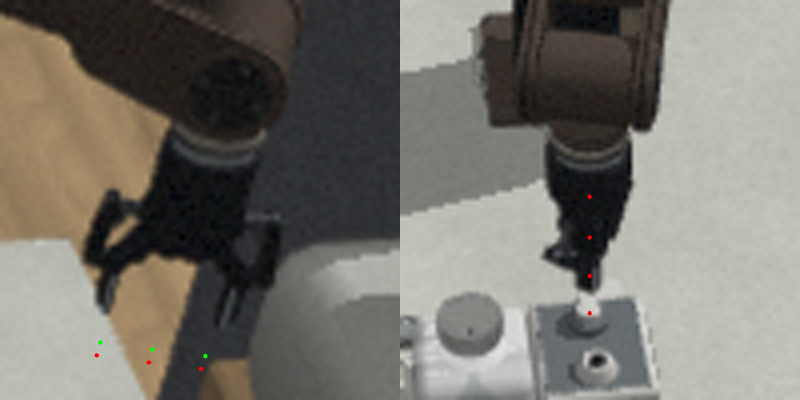

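{"fn": "jog_arm", "kwargs": {"targets": "0 0 -4 0 0 0 -1; 0 0 0 0 0 0 -1; 0 0 -4 0 0 0 -1; 0 0 0 0 0 0 -1"}}

```text
time: 6.12
eef_pos: [0.5058, -0.0216, 0.1133]
tcp_rot: [0.885, 0.466, 0.002, 0.002]
contact_force: [-0.3, -0.2, -0.5]
opening: -0.003
```

{"fn": "jog_arm", "kwargs": {"targets": "-1 0 -4 0 0.2 0 -1; 0 0 0 0 0 0 -1; 0 0 -3 0 0 0 -1; 0 0 0 0 0 0 -1"}}

```text
time: 6.45
eef_pos: [0.5045, -0.0215, 0.1052]
tcp_rot: [0.885, 0.466, 0.0, 0.001]
contact_force: [-0.6, -0.4, 0.1]
opening: -0.002
```

```bash
python3 - <<'E'
from h import *
s=get_state();print(s["eef_pos"],s["contact_force"])
p=read_camera("scene");a=cv2.imread("pics/scene0.png")
c=lambda i:cv2.resize(i[165:215,305:350],None,fx=8,fy=8,interpolation=cv2.INTER_NEAREST)
cv2.imwrite("pics/cmp2.png",np.hstack([c(a),c(p["pixels"])]))
E
```

```text
[ 0.50446406 -0.02151135  0.10516018] [-0.5747885  -0.36025169  0.12757998]
```

View pics/cmp2.png

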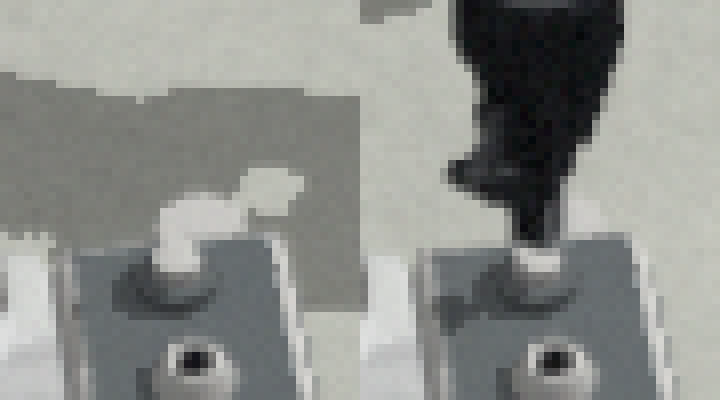

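{"fn": "jog_arm", "kwargs": {"targets": "0 0 -3 0 0 0 -1; 0 0 0 0 0 0 -1; 0 0 -3 0 0 0 -1; 0 0 0 0 0 0 -1"}}

```text
time: 6.83
eef_pos: [0.5051, -0.0217, 0.0993]
tcp_rot: [0.885, 0.466, 0.001, 0.001]
contact_force: [0.6, -0.2, -0.5]
opening: -0.006
```

{"fn": "jog_arm", "kwargs": {"targets": "0 0 -2 0 0 0 -1; 0 0 0 0 0 0 -1; 0 0 -2 0 0 0 -1; 0 0 0 0 0 0 -1"}}

```text
time: 7.17
eef_pos: [0.5051, -0.0217, 0.0949]
tcp_rot: [0.885, 0.466, 0.001, 0.001]
contact_force: [-0.1, 0.4, -0.3]
opening: -0.0
```

```bash
python3 - <<'E'
from h import *
s=get_state();print(s["eef_pos"],s["contact_force"])
p=read_camera("scene");a=cv2.imread("pics/scene0.png")
c=lambda i:cv2.resize(i[165:215,305:350],None,fx=8,fy=8,interpolation=cv2.INTER_NEAREST)
cv2.imwrite("pics/cmp3.png",np.hstack([c(a),c(p["pixels"])]))
E
```

```text
[ 0.50508816 -0.02166177  0.09486141] [-0.1041657   0.42311255 -0.28609453]
```

View pics/cmp3.png

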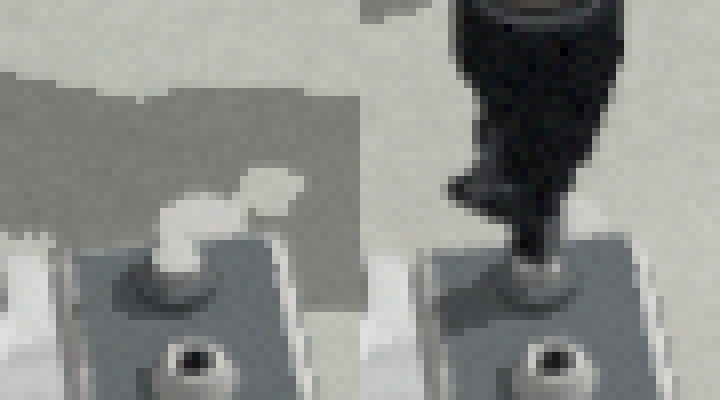

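{"fn": "jog_arm", "kwargs": {"targets": "0 0 -2 0 0 0 -1; 0 0 0 0 0 0 -1"}}

```text
time: 7.38
eef_pos: [0.5054, -0.0217, 0.0931]
tcp_rot: [0.885, 0.466, 0.001, 0.001]
contact_force: [-0.1, -0.4, -0.5]
opening: -0.002
```

{"fn": "jog_arm", "kwargs": {"targets": "0 0 -2 0 0 0 -1; 0 0 0 0 0 0 -1"}}

```text
time: 7.55
eef_pos: [0.5059, -0.0219, 0.0914]
tcp_rot: [0.885, 0.466, 0.001, 0.002]
contact_force: [-0.4, -0.2, 1.3]
opening: -0.001
```

```bash
python3 - <<'E'
from h import *
s=get_state();print(s["eef_pos"],s["contact_force"])
p=read_camera("scene");a=cv2.imread("pics/scene0.png")
c=lambda i:cv2.resize(i[165:215,305:350],None,fx=8,fy=8,interpolation=cv2.INTER_NEAREST)
cv2.imwrite("pics/cmp4.png",np.hstack([c(a),c(p["pixels"])]))
E
```

```text
[ 0.50593684 -0.02185576  0.09144803] [-0.437022   -0.24213786  1.26425939]
```

View pics/cmp4.png

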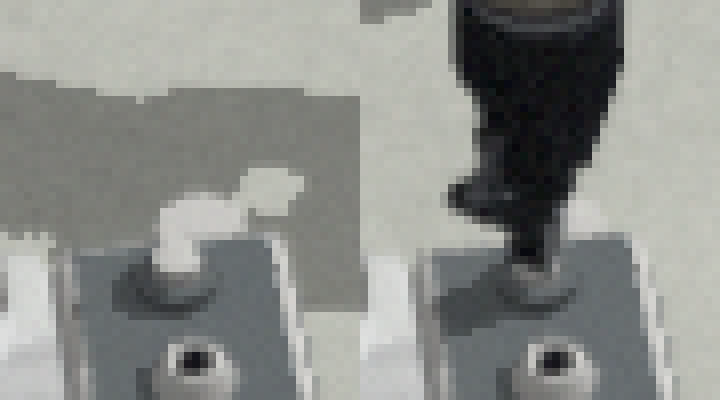

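{"fn": "jog_arm", "kwargs": {"targets": "0 0 -3 0 0 0 -1; 0 0 0 0 0 0 -1"}}

```text
time: 7.77
eef_pos: [0.5062, -0.0219, 0.0893]
tcp_rot: [0.885, 0.466, 0.001, 0.002]
contact_force: [-0.7, -0.6, 2.6]
opening: 0.002
```

{"fn": "jog_arm", "kwargs": {"targets": "0 0 -3 0 0 0 -1; 0 0 0 0 0 0 -1"}}

```text
time: 7.93
eef_pos: [0.5064, -0.0219, 0.0869]
tcp_rot: [0.885, 0.466, 0.002, 0.002]
contact_force: [-1.9, 0.1, 3.4]
opening: 0.005
```

{"fn": "jog_arm", "kwargs": {"targets": "0 0 -3 0 0 0 -1; 0 0 0 0 0 0 -1"}}

```text
time: 8.1
eef_pos: [0.5067, -0.022, 0.0866]
tcp_rot: [0.885, 0.466, 0.001, 0.002]
contact_force: [-4.1, -0.0, 4.0]
opening: 0.0
```

{"fn": "jog_arm", "kwargs": {"targets": "0 0 -3 0 0 0 -1; 0 0 0 0 0 0 -1"}}

```text
time: 8.27
eef_pos: [0.5069, -0.022, 0.0868]
tcp_rot: [0.885, 0.467, 0.0, 0.001]
contact_force: [-3.0, 0.8, 4.2]
opening: 0.003
```

{"fn": "jog_arm", "kwargs": {"targets": "-1 0 -5 0 0 0 -1"}}

```text
time: 8.35
eef_pos: [0.5075, -0.0222, 0.0854]
tcp_rot: [0.884, 0.467, 0.001, 0.002]
contact_force: [-11.7, 3.2, 37.4]
opening: -0.002
```

{"fn": "jog_arm", "kwargs": {"targets": "-1 0 -6 0 0 0 -1"}}

```text
time: 8.43
eef_pos: [0.5076, -0.0222, 0.0853]
tcp_rot: [0.884, 0.467, 0.001, 0.001]
contact_force: [-18.2, 5.1, 41.9]
opening: 0.0
```

{"fn": "jog_arm", "kwargs": {"targets": "0 0 4 0 0 0 -1; -3 0 10 0 0.2 0 -1; 0 0 15 0 0 0 -1; 0 0 20 0 0 0 -1; 0 0 20 0 0 0 -1; 0 0 0 0 0 0 -1"}}

```text
time: 8.93
eef_pos: [0.5046, -0.0221, 0.1582]
tcp_rot: [0.884, 0.467, -0.0, 0.001]
contact_force: [1.2, 0.3, 0.5]
opening: 0.002
```

```bash
python3 - <<'E'
from fit import *
s=get_state();print(s["eef_pos"],s["contact_force"],s["tcp_rot"],s["qpos"])
ps=[]
for n in("top","scene"):
    p=read_camera(n);ps.append((p,grad(p)))
p=ps[1][0];print("cap",fitcirc(ps[1:],(.534,-.131),.03,.1635))
cv2.imwrite("pics/s3.png",cv2.resize(p["pixels"][130:250,260:390],None,fx=6,fy=5 if 0 else 6,interpolation=cv2.INTER_CUBIC)[:600])
cv2.imwrite("pics/t3.png",cv2.resize(ps[0][0]["pixels"][160:260,280:400],None,fx=6,fy=6,interpolation=cv2.INTER_CUBIC))
E
```

```text
[ 0.5046159  -0.02207557  0.15818713] [1.20170124 0.30662872 0.54879924] [ 8.84250295e-01  4.67011931e-01 -4.70841055e-04  1.02457821e-03] [-0.24359752 -0.05709087  2.02437751 -0.0023372   1.17364324  0.35628436]
cap (np.float32(17.722748), (np.float64(0.539), np.float64(-0.134)))
```

View pics/s3.png

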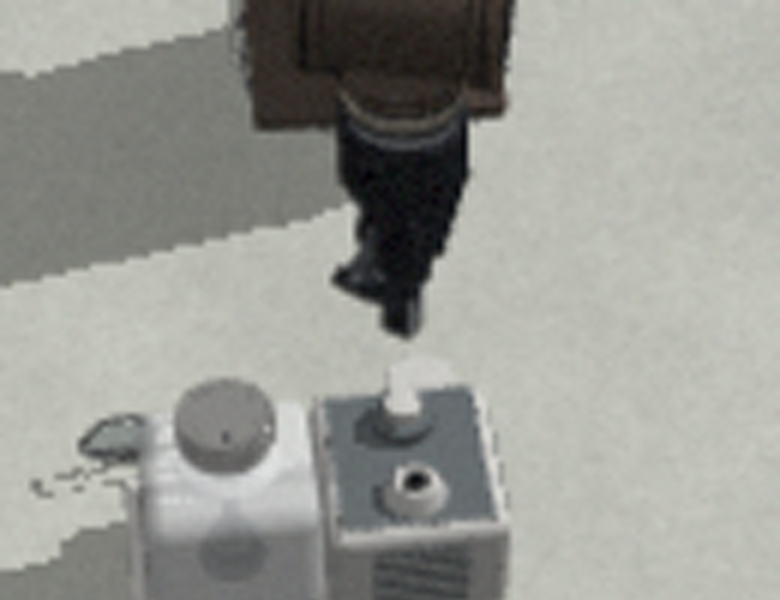

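View pics/t3.png

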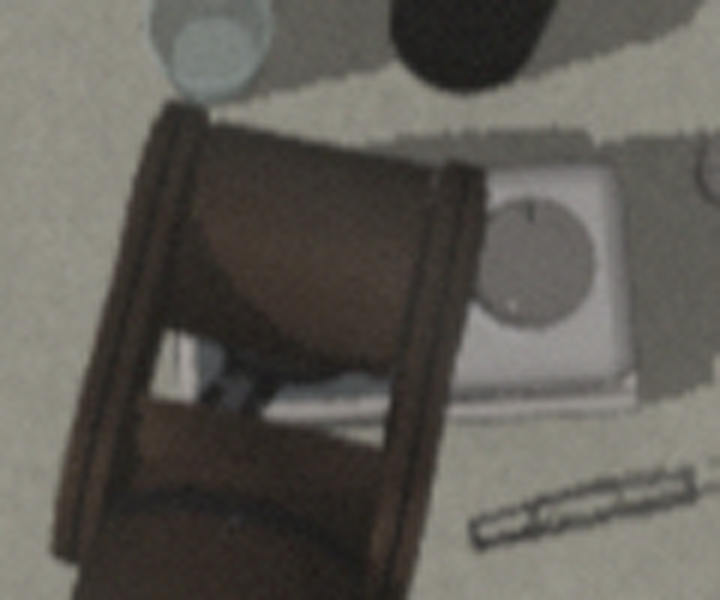

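```bash
python3 - <<'E'
from h import *
p=read_camera("scene");t=read_camera("top")
print((proj(p,[.5046,-.0221,.1926])-[260,130]+.5)*6,(proj(p,[.5046,-.0221,.158])-[260,130]+.5)*6)
print((proj(t,[.5046,-.0221,.1926])-[280,160]+.5)*6,(proj(t,[.5046,-.0221,.24])-[280,160]+.5)*6)
# finger backs/knuckles at z .23-.27, +-57mm along psi
y=np.array([.826,-.564,0])
for s in(1,-1):
  for r in(.03,.045): print(s,r,(proj(t,np.array([.5046,-.0221,.245])+s*r*y)-[280,160]+.5)*6,(proj(p,np.array([.5046,-.0221,.225])+s*r*y)-[260,130]+.5)*6)
E
```

```text
[402.90205806 328.57143714] [402.84702256 368.10079505]
[298.06033958 327.71120843] [299.26438665 316.51078596]
1 0.03 [337.21269083 256.74009808] [378.41580874 321.39726111]
1 0.045 [356.02069728 227.63145229] [365.95601717 337.09307361]
-1 0.03 [261.31736148 374.20125829] [427.00005338 260.19485736]
-1 0.045 [242.17594569 403.82591274] [438.8418161  245.27758638]
```

{"fn": "jog_arm", "kwargs": {"targets": "0 0 20 0 0 0 -1; 9 -36 10 0 0 0 1; 9 -36 0 0 0 0 1; 9 -36 0 0 0 0 1; 0 0 0 0 0 0 1; 0 0 0 0 0 0 1; 0 0 0 0 0 0 1"}}

```text
time: 9.72
eef_pos: [0.5225, -0.1302, 0.1707]
tcp_rot: [0.883, 0.468, -0.011, -0.01]
contact_force: [-0.0, -0.9, -0.4]
opening: 0.842
```

{"fn": "jog_arm", "kwargs": {"targets": "11 -2 0 -0.4 -1.6 0 1; 0 0 0 0 0 0 1; 0 0 0 0 0 0 1"}}

```text
time: 9.97
eef_pos: [0.5312, -0.1289, 0.1669]
tcp_rot: [0.883, 0.469, -0.002, -0.003]
contact_force: [-0.5, 0.4, -0.2]
opening: 0.996
```

```bash
cat > st.py <<'E'
from h import *
from scipy.spatial.transform import Rotation as R
def st():
    s=get_state();q=R.from_quat(s["tcp_rot"]).as_matrix();z=q[:,2]
    print("t %.2f pos %s psi %.1f tiltfix(deg about x,y) %.2f %.2f F %s M %s open %.3f"%(s["time"],np.round(s["eef_pos"]*1000,1),np.degrees(np.arctan2(q[1,1],q[0,1])),np.degrees(-z[1]),np.degrees(z[0]),np.round(s["contact_force"],1),np.round(s["wrist_torque"],2),s["opening"]),np.round(s["qpos"],2))
if __name__=="__main__": st()
E
python3 st.py
```

```text
t 9.97 pos [ 531.2 -128.9  166.9] psi -34.0 tiltfix(deg about x,y) -0.24 -0.40 F [-0.5  0.4 -0.2] M [ 0.   -0.04  0.01] open 0.996 [-0.42  0.04  1.92  0.    1.2   0.17]
```

{"fn": "jog_arm", "kwargs": {"targets": "3 -3 -20 -0.2 -0.4 0 1; 0 0 -20 0 0 0 1; 0 0 -15 0 0 0 1; 0 0 0 0 0 0 1; 0 0 0 0 0 0 1"}}

```text
time: 10.38
eef_pos: [0.5325, -0.1268, 0.1103]
tcp_rot: [0.882, 0.472, -0.001, -0.001]
contact_force: [0.1, -0.4, -0.3]
opening: 1.0
```

```bash
python3 st.py; python3 - <<'E'
from h import *
p=read_camera("scene");cv2.imwrite("pics/s4.png",cv2.resize(p["pixels"][140:240,250:380],None,fx=6,fy=6,interpolation=cv2.INTER_CUBIC))
E
```

```text
t 10.38 pos [ 532.5 -126.8  110.3] psi -33.7 tiltfix(deg about x,y) -0.09 -0.13 F [ 0.1 -0.4 -0.3] M [-0.02  0.02 -0.01] open 1.000 [-0.42  0.1   1.96  0.    1.09  0.17]
```

View pics/s4.png

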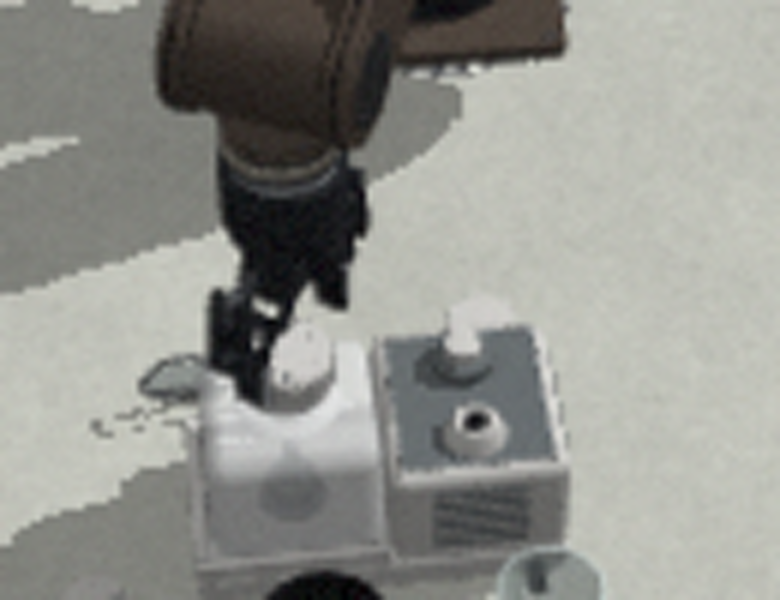

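{"fn": "jog_arm", "kwargs": {"targets": "2 -5 0 -0.1 -0.1 0 1; 0 0 0 0 0 0 1; 0 0 -12 0 0 0 1; 0 0 0 0 0 0 1; 0 -1 -9 0 0 0 1; 0 0 0 0 0 0 1"}}

```text
time: 10.93
eef_pos: [0.5369, -0.1338, 0.0921]
tcp_rot: [0.881, 0.472, 0.002, 0.003]
contact_force: [-0.0, -0.4, -1.3]
opening: 1.002
```

```bash
python3 st.py; python3 - <<'E'
from h import *
p=read_camera("scene");cv2.imwrite("pics/s5.png",cv2.resize(p["pixels"][160:220,260:340],None,fx=9,fy=9,interpolation=cv2.INTER_CUBIC))
E
```

```text
t 10.93 pos [ 536.9 -133.8   92.1] psi -33.6 tiltfix(deg about x,y) 0.19 0.35 F [-0.  -0.4 -1.3] M [0.01 0.01 0.04] open 1.002 [-0.43  0.13  1.97 -0.    1.04  0.16]
```

View pics/s5.png

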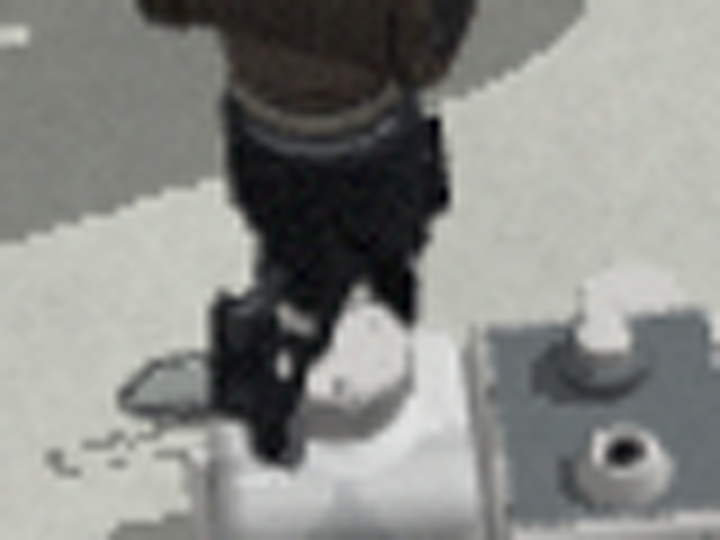

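{"fn": "jog_arm", "kwargs": {"targets": "-3 2 -3 0.2 0.3 0 1; 0 0 0 0 0 0 0.3; 0 0 0 0 0 0 -1; 0 0 0 0 0 0 -1; 0 0 0 0 0 0 -1; 0 0 0 0 0 0 -1; 0 0 0 0 0 0 -1; 0 0 0 0 0 0 -1", "force": 70}}

```text
time: 11.65
eef_pos: [0.5352, -0.1326, 0.0904]
tcp_rot: [0.881, 0.472, 0.001, 0.001]
contact_force: [0.8, -0.4, -1.5]
opening: 0.691
```

```bash
python3 st.py; python3 - <<'E'
from h import *
p=read_camera("scene");cv2.imwrite("pics/s6.png",cv2.resize(p["pixels"][160:220,260:340],None,fx=9,fy=9,interpolation=cv2.INTER_CUBIC))
E
```

```text
t 11.65 pos [ 535.2 -132.6   90.4] psi -33.6 tiltfix(deg about x,y) 0.07 0.22 F [ 0.8 -0.4 -1.5] M [-0.   -0.04 -0.01] open 0.691 [-0.43  0.13  1.97  0.    1.04  0.16]
```

View pics/s6.png

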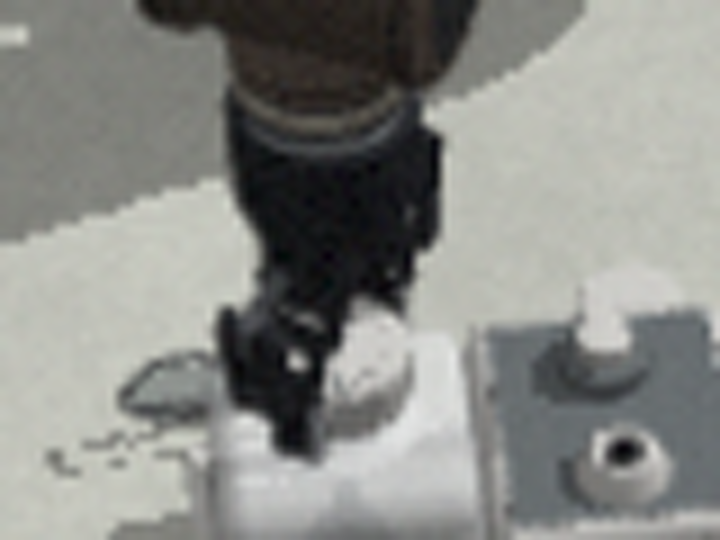

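{"fn": "jog_arm", "kwargs": {"targets": "0 0 -2 0 0 0 -1; -1 0 -2 0 0 4 -1; 0 0 -2 0 0 6 -1", "force": 80}}

```text
time: 11.95
eef_pos: [0.5363, -0.1328, 0.0903]
tcp_rot: [0.837, 0.547, 0.003, 0.001]
contact_force: [-5.6, 0.3, 10.0]
opening: 0.686
```

```bash
python3 st.py
```

```text
t 11.95 pos [ 536.3 -132.8   90.3] psi -23.7 tiltfix(deg about x,y) -0.06 0.37 F [-5.6  0.3 10. ] M [ 0.06  1.19 -0.72] open 0.686 [-0.43  0.13  1.97  0.    1.04 -0.02]
```

{"fn": "jog_arm", "kwargs": {"targets": "-1 0 -2 0 0 7 -1; -1 0 -2 0 0 7 -1; -1 0 -2 0 0 7 -1"}}

```text
time: 12.2
eef_pos: [0.5368, -0.1337, 0.0914]
tcp_rot: [0.721, 0.693, 0.006, 0.003]
contact_force: [0.7, 2.9, 7.4]
opening: 0.687
```

```bash
python3 st.py; python3 - <<'E'
from h import *
p=read_camera("scene");t=read_camera("top");a=cv2.imread("pics/scene0.png")
cv2.imwrite("pics/s7.png",np.hstack([cv2.resize(i[175:245,270:360],None,fx=4.4,fy=6,interpolation=cv2.INTER_CUBIC) for i in(a,p["pixels"])]))
cv2.imwrite("pics/t7.png",cv2.resize(t["pixels"][160:260,290:400],None,fx=6,fy=6,interpolation=cv2.INTER_CUBIC))
E
```

```text
t 12.20 pos [ 536.8 -133.7   91.4] psi -2.2 tiltfix(deg about x,y) -0.23 0.70 F [0.7 2.9 7.4] M [ 0.2   0.68 -0.65] open 0.687 [-0.43  0.13  1.97  0.01  1.04 -0.4 ]
```

View pics/s7.png

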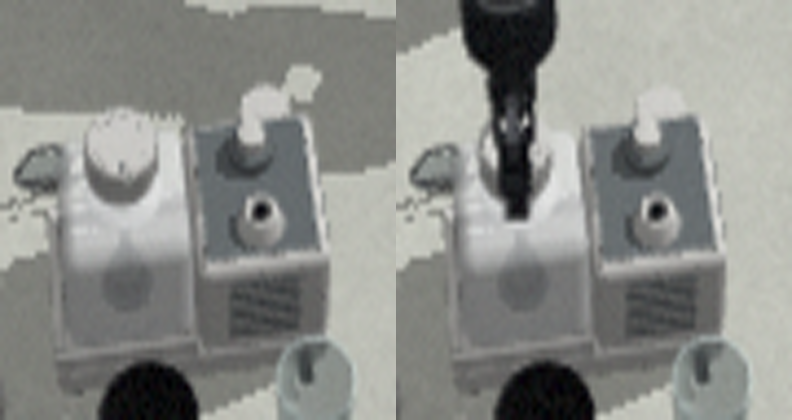

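View pics/t7.png

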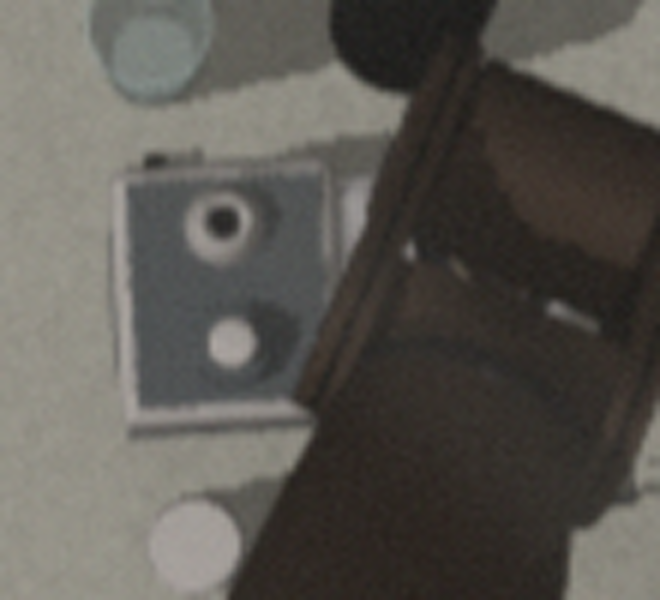

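{"fn": "jog_arm", "kwargs": {"targets": "-1 0 -1.5 0 0.3 7 -1; -1 0 -1.5 0 0.2 7 -1; -1 0 -1.5 0 0.2 7 -1"}}

```text
time: 12.55
eef_pos: [0.5357, -0.1337, 0.0915]
tcp_rot: [0.579, 0.816, 0.003, -0.001]
contact_force: [-0.8, 1.1, 4.9]
opening: 0.691
```

```bash
python3 st.py
```

```text
t 12.55 pos [ 535.7 -133.7   91.5] psi 19.3 tiltfix(deg about x,y) -0.28 0.10 F [-0.8  1.1  4.9] M [ 0.07  0.2  -0.05] open 0.691 [-0.43  0.13  1.96  0.01  1.05 -0.77]
```

{"fn": "jog_arm", "kwargs": {"targets": "0 0 -0.5 0 0 7 -1; 0 0 -0.5 0 0 7 -1; 0 0 0 0 0 7 -1; 0 0 0 0 0 0 -1"}}

```text
time: 12.88
eef_pos: [0.5354, -0.1327, 0.0916]
tcp_rot: [0.415, 0.91, 0.003, -0.002]
contact_force: [0.7, -0.3, -1.2]
opening: 0.688
```

```bash
python3 st.py; python3 - <<'E'
from h import *
p=read_camera("scene")
cv2.imwrite("pics/s8.png",cv2.resize(p["pixels"][175:240,270:350],None,fx=9,fy=9,interpolation=cv2.INTER_CUBIC))
for t in("cap_center","cap_rib","tank_mouth","tank"): print(t,[(np.round(d["uv"],1).tolist(),round(d["p"],2)) for d in mark_of(t,p)])
print(proj(p,[.534,-.132,.153]))
E
```

```text
t 12.88 pos [ 535.4 -132.7   91.6] psi 41.0 tiltfix(deg about x,y) -0.37 -0.08 F [ 0.7 -0.3 -1.2] M [-0.08 -0.01  0.  ] open 0.688 [-0.43  0.13  1.96  0.01  1.05 -1.15]
cap_center [([265.8, 242.1], 0.66), ([298.5, 199.0], 0.52)]
cap_rib [([302.9, 201.2], 0.49), ([271.6, 240.4], 0.4)]
tank_mouth [([297.3, 197.8], 0.69)]
tank [([298.5, 223.8], 0.67), ([199.9, 219.1], 0.58)]
[297.46688497 199.50312622]
```

View pics/s8.png

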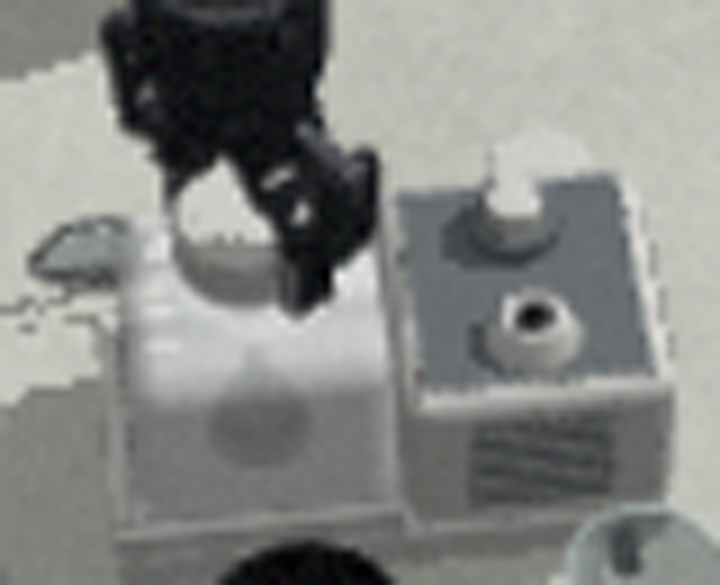

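{"fn": "jog_arm", "kwargs": {"targets": "0 0 2 -0.3 0 0 -1; 0 0 2 0 0 0 -1; 0 0 0 0 0 0 -1"}}

```text
time: 13.38
eef_pos: [0.5351, -0.1328, 0.0954]
tcp_rot: [0.418, 0.908, -0.0, -0.001]
contact_force: [-0.2, 0.1, 0.1]
opening: 0.686
```

```bash
python3 st.py
```

```text
t 13.38 pos [ 535.1 -132.8   95.4] psi 40.5 tiltfix(deg about x,y) -0.05 -0.13 F [-0.2  0.1  0.1] M [-0.02 -0.08 -0.03] open 0.686 [-0.43  0.12  1.96 -0.    1.06 -1.13]
```

{"fn": "jog_arm", "kwargs": {"targets": "0 0 3 0 0 0 -1; 0 0 3 0 0 0 -1; 0 0 0 0 0 0 -1"}}

```text
time: 13.63
eef_pos: [0.535, -0.1328, 0.1019]
tcp_rot: [0.419, 0.908, -0.0, -0.001]
contact_force: [-0.2, -0.4, -1.2]
opening: 0.688
```

```bash
python3 st.py; python3 - <<'E'
from h import *
p=read_camera("scene")
cv2.imwrite("pics/s9.png",cv2.resize(p["pixels"][175:240,270:350],None,fx=9,fy=9,interpolation=cv2.INTER_CUBIC))
E
```

```text
t 13.63 pos [ 535.  -132.8  101.9] psi 40.5 tiltfix(deg about x,y) -0.05 -0.15 F [-0.2 -0.4 -1.2] M [-0.   -0.01  0.  ] open 0.688 [-0.43  0.12  1.96 -0.    1.07 -1.13]
```

View pics/s9.png

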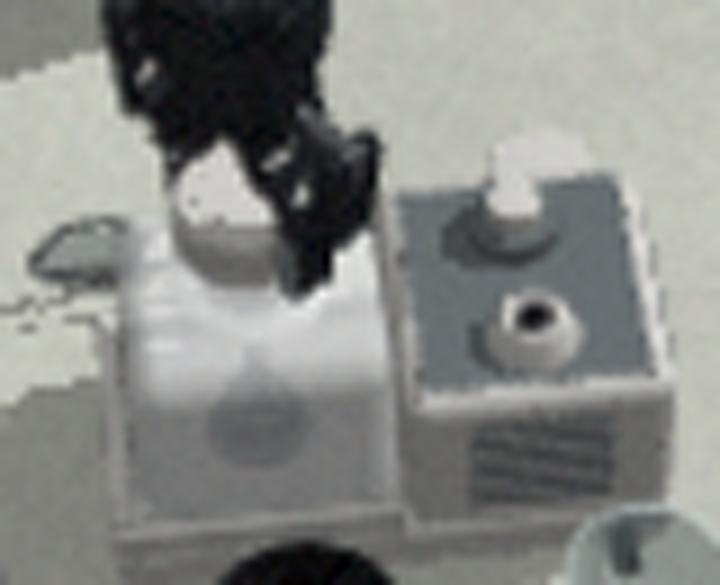

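The cap's lower edge rose (row 305→287 in the crop), the tank (bottom edge row ~535) did not. Continue up.

{"fn": "jog_arm", "kwargs": {"targets": "0 0 4 0 0 0 -1; 0 0 4 0 0 0 -1; 0 0 4 0 0 0 -1; 0 0 4 0 0 0 -1; 0 0 4 0 0 0 -1; 0 0 4 0 0 0 -1; 0 0 0 0 0 0 -1; 0 0 0 0 0 0 -1"}}

```text
time: 14.35
eef_pos: [0.5352, -0.1329, 0.1291]
tcp_rot: [0.419, 0.908, -0.0, -0.001]
contact_force: [-0.2, -0.4, -0.5]
opening: 0.683
```

```bash
python3 st.py; python3 - <<'E'
from h import *
p=read_camera("scene")
cv2.imwrite("pics/s10.png",cv2.resize(p["pixels"][170:240,270:360],None,fx=8,fy=8,interpolation=cv2.INTER_CUBIC))
for t in("cap_center","tank_mouth","tank","humid","humid_end"): print(t,[(np.round(d["uv"],1).tolist(),round(d["p"],2)) for d in mark_of(t,p)])
for dz in(.018,.033,.063): print(proj(p,[.534,-.132,.156+dz]))
E
```

```text
t 14.35 pos [ 535.2 -132.9  129.1] psi 40.5 tiltfix(deg about x,y) -0.02 -0.09 F [-0.2 -0.4 -0.5] M [0.02 0.03 0.03] open 0.683 [-0.43  0.08  1.94 -0.    1.12 -1.13]
cap_center [([267.9, 241.3], 0.61), ([297.7, 191.7], 0.52)]
tank_mouth [([296.2, 197.2], 0.87)]
tank [([298.0, 223.9], 0.93)]
humid [([311.2, 225.5], 0.95), ([294.8, 197.6], 0.57), ([329.4, 201.6], 0.38), ([291.4, 204.8], 0.3)]
humid_end [([345.1, 213.6], 0.62)]
[297.20968737 195.55279623]
[297.02311943 192.68727613]
[296.64263909 186.84343129]
```

View pics/s10.png

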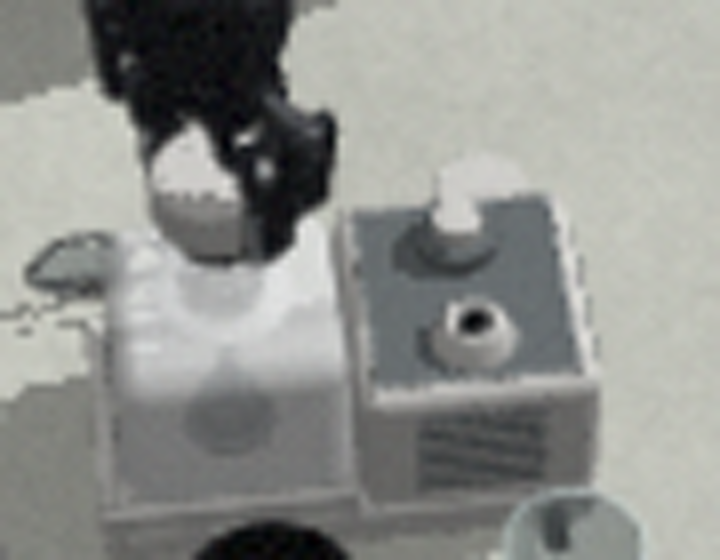

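The cap is held level. Its mark at row 191.7 puts its centre about 35–38 mm above the rim, against a target of 33 (18–63 allowed). The tank, base and button look unchanged, so I'm handing in.

```bash
python3 - <<'E'
from plant import *
print(sign_off())
E
```

```text
the job is handed in; nothing more can be done
None
```

I pressed the humidifier's button fully down and let it up again. I then unscrewed the cap about 74° counter-clockwise with a light downward push and lifted it straight off. The job was handed in at about 14.4 s, with the cap still held level over the open neck; no verdict was reported.

**Last checks**
- **Cap:** its centre is about 36 mm above the rim, so its lower edge is about 23 mm clear. It is tilted less than 0.2° and was on the axis to within a few mm by the tool position. The gripper opening stayed at 0.68, so the cap is still held.
- **Unscrewing:** the torque fell from about 0.7 N m to zero by the end of the turn. Lifting met no measurable force.
- **Everything else:** the tank was still seated, and the button was up. The base, mug and tumbler showed no visible movement in the last pictures. I did not measure the other objects again at the end.

**What disagreed**
- **Fingertips:** they sat about 35 mm further back than the reported tool position. I saw this in the images and confirmed it by touching the button, then corrected the grasp height by that amount.
- **Button press force:** bottoming the button out briefly took about 42 N through the fingertips (46 N with the sideways part). The 40 N limit is for the arm or gripper body, so I don't expect this to count.
- **Cap turn:** the gripper hid the index rib after the turn. The cap's angle therefore comes from the tool rotation and one network reading, which agreed.

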